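Make up two kit trays at the jeweller's bench

TASK

Make up the two kits from the stock on the grey pad: the silver bangle, the blue-lidded jar and the green wax block go into the orange tray, the brass bangle and the red-lidded jar into the white tray; each bangle lies flat in the tray's large pocket, and each jar and the block stands upright, alone in a small pocket. Set things down gently without dropping them, and leave the yellow-lidded jar and the black bangle where they are.

Things in the scene. Friction and masses are not known exactly. Their poses are not given: they have to be found in the camera images.
- orange_tray: shallow orange tray, fixed, 218 mm long, 86 mm wide. Floor 4 mm thick, rim and dividers 10 mm above the bench. Origin: centre of its underside; y along its length, x across. Three pockets: the large one (76 mm long in y) in the middle at y = 0, a small one (60 mm long) at each end, centred at y = +74 and -74 mm. All pockets are 76 mm across (x).
- white_tray: shallow white tray, fixed, 152 mm long, 86 mm wide. Floor 4 mm thick, rim and dividers 10 mm above the bench. Origin: centre of its underside; y along its length, x across. Two pockets: the large one (76 mm long in y) centred at y = +33 mm, the small one (60 mm long) centred at y = -41 mm. All pockets are 76 mm across (x).
- silver_bangle: plain silver-coloured (pale, almost white) bangle: round open ring lying flat, 60 mm outside diameter, 52 mm inside, 30 mm high. Origin: centre of its underside, z up (its axis). Goes into the large pocket of the orange tray.
- brass_bangle: plain brass (golden) bangle: round open ring lying flat, 60 mm outside diameter, 52 mm inside, 30 mm high. Origin: centre of its underside, z up (its axis). Goes into the large pocket of the white tray.
- blue_jar: small screw-top storage jar for stones, 40 mm diameter and 50 mm high, white body and blue lid, standing upright; rigid and closed. Origin: centre of its underside, z up. Goes into a small pocket of the orange tray.
- red_jar: small screw-top storage jar for stones, 40 mm diameter and 50 mm high, white body and red lid, standing upright; rigid and closed. Origin: centre of its underside, z up. Goes into the small pocket of the white tray.
- wax_block: green block of hard carving wax, 30 mm (its x) by 44 mm (its y) by 30 mm high. Origin: centre of its underside, z up. Goes into the other small pocket of the orange tray, either way round.
- yellow_jar: small screw-top storage jar for stones, 40 mm diameter and 50 mm high, white body and yellow lid, standing upright; rigid and closed. Origin: centre of its underside, z up. Not wanted: stays where it stands.
- black_bangle: plain black bangle: round open ring lying flat, 60 mm outside diameter, 52 mm inside, 30 mm high. Origin: centre of its underside, z up (its axis). Not wanted: stays where it lies.
Things that resemble listed ones, but are neither listed nor needed, are in the scene too. Of the things shaped like the white_tray, the white one is meant. Leave any purple look-alike of the red_jar alone.

How it is judged:
At the end, for the whole second after the job is handed in: Each thing is on the floor of its own pocket as asked (bangles within 12 mm of its centre; jars and block within 16 mm along the tray, 25 mm across; underside under 7.5 mm above the tray's), upright within 0.1 rad, released, at rest; yellow jar and black bangle moved under 20 mm (x of silver_bangle in the frame of orange_tray between -0.012 and 0.012 m and y of silver_bangle in the frame of orange_tray between -0.012 and 0.012 m and (((x of blue_jar in the frame of orange_tray between -0.025 and 0.025 m and y of blue_jar in the frame of orange_tray between 0.058 and 0.09 m) and (x of wax_block in the frame of orange_tray between -0.025 and 0.025 m and y of wax_block in the frame of orange_tray between -0.09 and -0.058 m)) or ((x of blue_jar in the frame of orange_tray between -0.025 and 0.025 m and y of blue_jar in the frame of orange_tray between -0.09 and -0.058 m) and (x of wax_block in the frame of orange_tray between -0.025 and 0.025 m and y of wax_block in the frame of orange_tray between 0.058 and 0.09 m))) and x of brass_bangle in the frame of white_tray between -0.012 and 0.012 m and y of brass_bangle in the frame of white_tray between 0.021 and 0.045 m and x of red_jar in the frame of white_tray between -0.025 and 0.025 m and y of red_jar in the frame of white_tray between -0.057 and -0.025 m and z of each of silver_bangle, blue_jar, wax_block in the frame of orange_tray below 0.0075 m and angle between each of silver_bangle, blue_jar, wax_block, brass_bangle, red_jar's own z axis and vertical below 0.1 rad and linear speed of each of silver_bangle, blue_jar, wax_block, brass_bangle, red_jar below 0.02 m/s and contact force between each of silver_bangle, blue_jar, wax_block, brass_bangle, red_jar and the fingers below 0.05 N and z of each of brass_bangle, red_jar in the frame of white_tray below 0.0075 m and distance of each of yellow_jar, black_bangle from where it was at the start of the episode below 0.02 m); the robot touches nothing.
It fails at once if the yellow jar is moved more than 20 mm (distance of yellow_jar from where it was at the start of the episode above 0.02 m).
It fails at once if the black bangle is moved more than 20 mm (distance of black_bangle from where it was at the start of the episode above 0.02 m).
It fails at once if a kit thing is dropped or thrown (faster than 0.7 m/s, as after a fall of about 25 mm, while not held) ((linear speed of silver_bangle above 0.7 m/s and contact force between silver_bangle and the fingers below 0.01 N) or (linear speed of blue_jar above 0.7 m/s and contact force between blue_jar and the fingers below 0.01 N) or (linear speed of wax_block above 0.7 m/s and contact force between wax_block and the fingers below 0.01 N) or (linear speed of brass_bangle above 0.7 m/s and contact force between brass_bangle and the fingers below 0.01 N) or (linear speed of red_jar above 0.7 m/s and contact force between red_jar and the fingers below 0.01 N)).
It also fails if it takes over 106 s, if anything falls off the work surface, if the arm or the gripper's body presses on something with over 40 N, if the wrist force passes 120 N, or if a joint passes its speed limit or range.

ROBOT

A 7-joint arm with a two-finger parallel gripper is mounted at the origin on the work surface. World frame = base frame: x ahead of the robot, y to its left, z up, the work surface at z = 0. Lengths are in m, angles in rad, forces in N, time in s.
With the tool pointing down it reaches from about 0.4 to 0.75 m from the base axis. Payload 19.5 kg.
Tool frame: the origin (TCP) lies at the very end of the fingers, on their centre line; the grasp point (between the pads) lies 19 mm behind it; z points along the fingers, y is the line along which they close (so a half turn about z gives the same grasp; the last joint's range is limited). The gripper opens to 85 mm and grips with 20 to 120 N. Pads are 22 mm wide; open, the fingers measure 114 mm over their backs; the gripper's body (76 mm by 85 mm) begins 54 mm behind the grasp point. The pads swing forward as they close: fully open they stand 13 mm farther back than shut.
Start: joints at [-1.31, 0.707, -0.028, 1.485, 0.022, 0.951, -0.075], TCP at [0.171, 0.549, 0.231] pointing down, gripper open.
Joint ranges: [-2.71, 2.71], [-0.32, 2.16], [-1.57, 1.52], [0, 2.45], [-1.46, 4.6], [0, 2.02], [-2.83, 2.83]. Speed limits (rad/s): [1.89, 1.89, 2.57, 2.57, 3.01, 3.01, 3.01].

INTERFACE

Orientations are given as a rotation vector (axis times angle).
In Python, from bench import robot, eoat, capture gives the robot as it stands. The module is installed in compiled form; this text tells all that it offers. Calls block until the motion is done:
- robot.move_pose(position, orientation): joint-space move of the TCP to a pose.
- robot.servo_line(position, feed=0.15, ori=None, guard=None): straight line of the TCP; ori=None keeps the orientation; feed is the mean speed in m/s. With guard (N) it stops when the force on the tool has changed by that much, and returns True; else False.
- robot.move_j(angles): joint-space move.
- eoat.gripper_to(opening): finger opening in m; the grip force is fixed at half the most; returns when the fingers have stopped.
- robot.wait(seconds).
- robot.solve_ik(position, orientation): joint angles nearest the present ones, or None.
- robot.read_state(): the state.
- capture(name): name is "scene" or "top" or "wrist"; returns a dict with "color" (384x512x3 uint8, red, green, blue), "fx", "fy", "cx", "cy" (pixels), "T" (4x4, takes a point from camera to world coordinates). Camera axes: x right, y down, z forward; pixel columns grow to the right and rows downward; lengths in m; the calibration is good to about 2 mm. A picture is of the moment at which its call begins. There is no depth.
A pose or a line that the arm cannot do raises robot.PlanningError and nothing moves.
- robot.close_job(): hands the job in; it is judged then, once.
The state is a dict: "time_s": time; "joint_pos": joint angles; "qvel": joint speeds; "effort": joint torques, N m; "eef_pos": TCP position; "tool_rot": TCP orientation; "ft_force": force on the tool from outside, world axes, zero at the start; "wrist_torque": the same for the moment, N m; "grip_width": finger opening in m; "grip_force": force on a finger pad.
Only numpy, scipy, OpenCV 4.12 (cv2) and the standard library are available. Lean on these libraries where they do the work, as an engineer would, in place of code of your own. Each camera call takes 0.05 s, during which the arm holds its last target. There are 200 camera calls.

## Working session

There is one attempt and no reset: what is moved stays moved. The work goes in short steps, each a Python script; the robot and the scene stay as the last script left them, time stands still between calls to the robot, and variables do not carry over. Pictures are saved under pics/ and viewed, at most 14 in all, crops included, and the job is handed in when it is done.

```bash
mkdir -p pics && python3 - <<'E'
from bench import robot, eoat, capture
import cv2, numpy as np
for n in ("scene","top"):
    c=capture(n); cv2.imwrite(f"pics/{n}0.png",c["color"][...,::-1]); np.savez(f"{n}0.npz",**c)
    print(n,c["fx"],c["fy"],c["cx"],c["cy"]); print(np.round(c["T"],4))
s=robot.read_state(); print(s["time_s"],s["tool_rot"],s["eef_pos"],s["grip_width"])
E
```

```text
scene 420.66790169020794 420.66790169020794 268.4863966613557 182.3248450038733
[[-0.5058  0.5032 -0.7006  1.254 ]
 [ 0.8624  0.3123 -0.3984  0.512 ]
 [ 0.0183 -0.8057 -0.592   0.6552]
 [ 0.      0.      0.      1.    ]]
top 486.4327042183648 486.4327042183648 249.35480199537224 189.6355874855196
[[ 5.0000e-04 -9.8170e-01  1.9060e-01  2.0730e-01]
 [-1.0000e+00  1.0000e-03  7.9000e-03  8.9200e-02]
 [-8.0000e-03 -1.9060e-01 -9.8160e-01  1.6314e+00]
 [ 0.0000e+00  0.0000e+00  0.0000e+00  1.0000e+00]]
0.1 [-4.73835766e-01 -3.10551357e+00  1.52059474e-03] [0.17138226 0.54861138 0.23088645] 0.08557412748037393
```

View pics/top0.png

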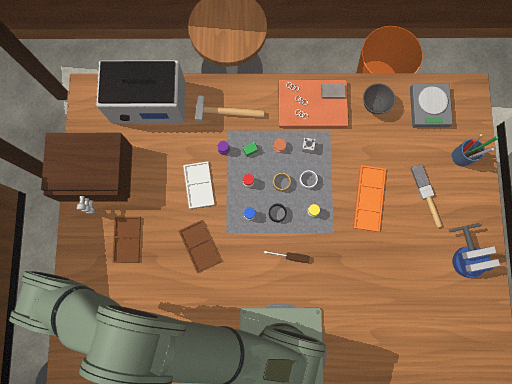

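View pics/scene0.png

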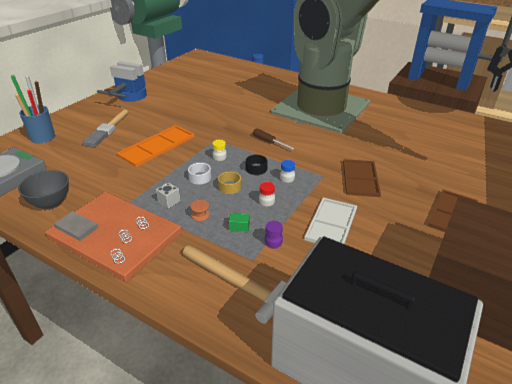

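The top view shows the pad stock: blue jar (249,214), red jar (248,180), brass ring (282,182), silver ring (308,179), green block (250,149). The black ring is at (277,213) and the yellow jar at (314,211). The white tray is at (200,185) and the orange tray at (370,198). I'll measure these now.

```bash
cat > h.py <<'E'
import cv2, numpy as np
from scipy.spatial.transform import Rotation as R
def ray2plane(c,uv,z):
    uv=np.atleast_2d(np.asarray(uv,float)); T=np.asarray(c["T"])
    d=np.c_[(uv[:,0]-c["cx"])/c["fx"],(uv[:,1]-c["cy"])/c["fy"],np.ones(len(uv))]@T[:3,:3].T
    o=T[:3,3]; return o+d*((z-o[2])/d[:,2])[:,None]
def mask(c,lo,hi,roi=None):
    m=cv2.inRange(cv2.cvtColor(c["color"],cv2.COLOR_RGB2HSV),np.array(lo),np.array(hi))
    if roi is not None:
        k=np.zeros_like(m);k[roi[1]:roi[3],roi[0]:roi[2]]=1;m=m*k
    return m
def big(m):
    cs,_=cv2.findContours(m,cv2.RETR_EXTERNAL,cv2.CHAIN_APPROX_NONE); return max(cs,key=cv2.contourArea)[:,0,:]
def rect(P): # metric min-area rect of plane points
    (c,(w,h),a)=cv2.minAreaRect((P[:,:2]*1000).astype(np.float32))
    return np.round(c,1),np.round((w,h),1),round(a,1)
E
python3 - <<'E'
from h import *
c=dict(np.load("top0.npz"))
g=lambda n,lo,hi,roi,z:print(n,*rect(ray2plane(c,big(mask(c,lo,hi,roi)),z)))
g("orange",(5,150,120),(20,255,255),(350,155,395,240),.01)
g("white",(0,0,170),(180,60,255),(175,150,222,215),.01)
g("brass",(12,90,60),(30,255,255),(265,165,296,200),.03)
g("silver",(0,0,165),(180,50,255),(296,165,325,195),.03)
g("black",(0,0,0),(180,255,50),(262,198,294,226),.03)
g("blue",(105,120,80),(130,255,255),(235,200,262,225),.05)
g("red",(172,150,80),(180,255,255),(235,168,262,192),.05)
g("red2",(0,150,80),(6,255,255),(235,168,262,192),.05)
g("yellow",(20,120,100),(35,255,255),(300,200,328,225),.05)
g("green",(45,120,60),(80,255,255),(235,138,265,160),.03)
im=c["color"][125:240,175:400,::-1]
cv2.imwrite("pics/crop.png",cv2.resize(im,None,fx=3.5,fy=3.5,interpolation=cv2.INTER_CUBIC))
E
```

```text
orange [ 493.7 -305.2] [ 94.1 222.8] 81.4
white [540.6 276.5] [152.   86.8] 8.6
brass [546.1  -5.9] [57.3 58.4] 89.9
silver [556.7 -96.2] [59.9 57.2] 62.7
black [456.9   4.9] [54.7 23.2] 74.8
blue [437.3 102.8] [34.  33.9] 26.7Traceback (most recent call last):
  File "<stdin>", line 10, in <module>
  File "<stdin>", line 3, in <lambda>
  File "h.py", line 13, in big
    cs,_=cv2.findContours(m,cv2.RETR_EXTERNAL,cv2.CHAIN_APPROX_NONE); return max(cs,key=cv2.contourArea)[:,0,:]
                                                                             ~~~^^^^^^^^^^^^^^^^^^^^^^^^
ValueError: max() iterable argument is empty
```

```bash
python3 - <<'E'
from h import *
c=dict(np.load("top0.npz"))
g=lambda n,lo,hi,roi,z:print(n,*rect(ray2plane(c,big(mask(c,lo,hi,roi)),z)))
print(cv2.cvtColor(c["color"],cv2.COLOR_RGB2HSV)[180,246:250],cv2.cvtColor(c["color"],cv2.COLOR_RGB2HSV)[210,312:316])
for n,lo,hi,roi,z in [("red",(0,150,80),(10,255,255),(235,168,262,192),.05),
("yellow",(20,120,100),(35,255,255),(300,200,328,225),.05),
("green",(45,120,60),(80,255,255),(235,138,265,160),.03),
("orange2",(5,170,200),(20,255,255),(350,155,395,240),.01),
("black2",(0,0,0),(180,255,80),(262,198,294,226),.03)]:
    try: g(n,lo,hi,roi,z)
    except ValueError: print(n,"none")
for n,lo,hi,roi in [("o",(5,150,120),(20,255,255),(350,155,395,240)),("w",(0,0,170),(180,60,255),(175,150,222,215))]:
    b=big(mask(c,lo,hi,roi)); print(n,np.round(ray2plane(c,cv2.approxPolyDP(b.reshape(-1,1,2),6,True)[:,0],.01)[:,:2]*1000).tolist())
im=c["color"][125:240,175:400,::-1]
cv2.imwrite("pics/crop.png",cv2.resize(im,None,fx=3.5,fy=3.5,interpolation=cv2.INTER_CUBIC))
E
```

```text
[[  1 186 232]
 [  1 187 231]
 [  1 187 232]
 [  1 187 230]] [[ 27 159 249]
 [ 27 161 249]
 [ 27 159 249]
 [ 27 156 249]]
red [550.4 106.5] [33.5 33.3] 44.4
yellow [ 447.8 -110.2] [32.8 36.6] 88.7
green [660.8 100.8] [31.4 43.6] 27.3
orange2 [ 494.9 -303.7] [ 86.9 218. ] 81.4
black2 [439.3   8.6] [56.5 60.4] 89.6
o [[608.0, -276.0], [391.0, -244.0], [378.0, -326.0], [597.0, -361.0]]
w [[619.0, 244.0], [609.0, 330.0], [459.0, 306.0], [473.0, 225.0]]
```

View pics/crop.png

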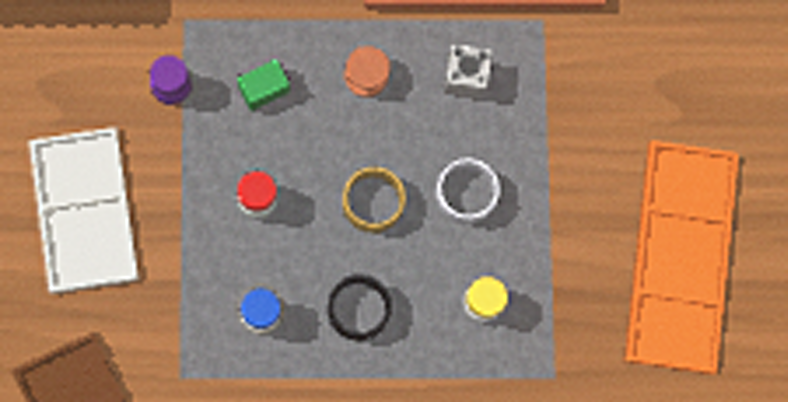

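The crop confirms that the white tray's large pocket is the near one (crop 90,245) and the orange tray runs about -8.6° off world x. Blue jar first.

```bash
cat > m.py <<'E'
from h import *
from bench import robot, eoat, capture
def ori(deg):
    a=np.radians(deg); y=np.array([np.cos(a),np.sin(a),0]); z=np.array([0,0,-1.])
    return R.from_matrix(np.c_[np.cross(y,z),y,z])
def goto(x,y,z,deg):
    cur=R.from_rotvec(robot.read_state()["tool_rot"])
    o=min((ori(deg),ori(deg+180)),key=lambda r:(cur.inv()*r).magnitude())
    robot.move_pose([x,y,z],o.as_rotvec())
def rep(t):
    s=robot.read_state(); print(t,"t",round(s["time_s"],2),"w",round(s["grip_width"],4),"gf",round(s["grip_force"],1),"pos",np.round(s["eef_pos"],4),"F",np.round(s["ft_force"],1),"q7",round(s["joint_pos"][6],2))
def pick(x,y,deg,z,pre,look=None):
    eoat.gripper_to(pre) if abs(robot.read_state()["grip_width"]-pre)>.004 else None
    goto(x,y,.15,deg); rep("hover")
    if look:
        c=capture("wrist"); np.savez(look+".npz",**c); cv2.imwrite(f"pics/{look}.png",c["color"][...,::-1])
    print("hit",robot.servo_line([x,y,z],feed=.12,guard=15))
    eoat.gripper_to(0.0); rep("closed")
    robot.servo_line([x,y,.15],feed=.15); rep("lifted")
def place(x,y,deg,z,op):
    goto(x,y,.12,deg)
    robot.servo_line([x,y,z+.02],feed=.15)
    print("hit",robot.servo_line([x,y,z],feed=.03,guard=10)); rep("down")
    eoat.gripper_to(op); rep("open")
    robot.servo_line([x,y,.14],feed=.15)
E
python3 - <<'E'
from m import *
pick(.4373,.1028,45,.010,.070,"wblue")
E
```

```text
hover t 2.31 w 0.0703 gf 0.0 pos [0.4373 0.1037 0.1501] F [ 0.3 -0.6 -0.4] q7 0.46
hit False
closed t 4.09 w 0.0372 gf 58.0 pos [0.4375 0.1029 0.0107] F [-0.9  0.5 18.5] q7 0.45
lifted t 5.17 w 0.0363 gf 60.0 pos [0.437  0.1027 0.1495] F [ 1.1 -0.1 -1.1] q7 0.46
```

View pics/wblue.png

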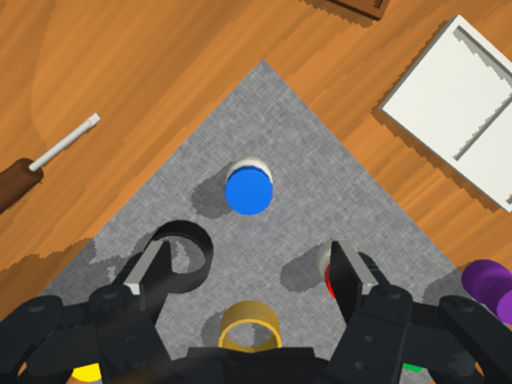

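The wrist view shows the blue lid at (249,190), between and ahead of the fingers. The jar is now held and lifted at a width of about 36 mm. Next I'll place it in the near orange pocket and check.

```bash
python3 - <<'E'
from m import *
place(.4217,-.2926,81.4,.0148,.060)
robot.servo_line([.4217,-.2926,.22],feed=.2)
c=capture("wrist"); cv2.imwrite("pics/w2.png",c["color"][...,::-1]); np.savez("w2.npz",**c)
c=capture("top"); np.savez("t2.npz",**c)
for n,lo,hi,roi,z in [("blue",(105,120,80),(130,255,255),(340,150,400,240),.054)]:
    try: print(n,*rect(ray2plane(c,big(mask(c,lo,hi,roi)),z)))
    except ValueError: print("occluded")
E
```

```text
hit True
down t 8.08 w 0.0369 gf 61.1 pos [ 0.4215 -0.2925  0.0149] F [-1.5 -0.   9.7] q7 1.37
open t 8.43 w 0.06 gf 0.0 pos [ 0.4213 -0.2923  0.0145] F [-0.2  0.  -0.2] q7 1.37
blue [ 422.3 -289.7] [36.1 32.9] 90.0
```

View pics/w2.png

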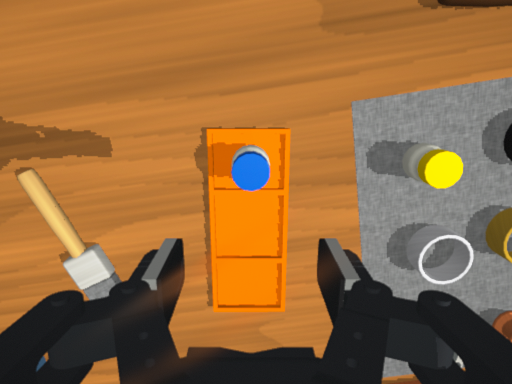

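The wrist view shows the blue jar standing in the near pocket at (251,170), with the tray square to the image. I'll refine the orange tray from this view, then place the silver bangle and the wax block.

```bash
python3 - <<'E'
from m import *
c=dict(np.load("w2.npz"))
b=big(mask(c,(5,170,120),(20,255,255),(195,115,305,320)))
print("orange",*rect(ray2plane(c,b,.01)))
b=big(mask(c,(0,0,190),(180,40,255),(405,225,480,290)))
print("silver",*rect(ray2plane(c,b,.03)))
pick(.5567,-.0962,45,.008,.080)
E
```

```text
orange [ 492.  -305.3] [132.2 241.9] 81.4
silver [ 554.2 -100.1] [57.9 57.4] 81.4
hover t 11.38 w 0.0798 gf 0.0 pos [ 0.5564 -0.0976  0.1502] F [ 0.3 -0.4  0.2] q7 0.67
hit False
closed t 13.07 w 0.0574 gf 61.2 pos [ 0.557  -0.0963  0.009 ] F [-3.6 -0.2 16.8] q7 0.61
lifted t 14.17 w 0.0571 gf 63.9 pos [ 0.5564 -0.0961  0.1493] F [ 0.1 -0.7  0. ] q7 0.66
```

```bash
python3 - <<'E'
from m import *
c=dict(np.load("w2.npz")); hsv=cv2.cvtColor(c["color"],cv2.COLOR_RGB2HSV)
print(hsv[240,250],hsv[240,320],hsv[100,250])
for s,v in ((200,200),(225,200),(235,225)):
    b=big(mask(c,(5,s,v),(20,255,255),(195,115,305,320))); print(*rect(ray2plane(c,b,.01)))
b=big(mask(c,(105,120,80),(130,255,255),(225,140,275,195))); print("blue",*rect(ray2plane(c,b,.054)))
b=big(mask(c,(20,120,100),(35,255,255),(405,140,475,195))); print("yellow",*rect(ray2plane(c,b,.05)))
E
```

```text
[ 16 255 252] [108  64  20] [ 15 179 197]
[ 493.5 -306.8] [ 87. 219.] 81.5
[ 492.8 -306.8] [ 86.6 217.6] 81.5
[ 493.3 -306.7] [ 85.9 216.7] 81.5
blue [ 420.5 -293.9] [33.6 36.1] 81.4
yellow [ 445.1 -116.9] [43.4 35.9] 54.0
```

```bash
python3 - <<'E'
from m import *
place(.4943,-.3048,81.4,.0128,.075)
pick(.6608,.1008,27.3,.008,.060,"wwax")
c=dict(np.load("wwax.npz"))
b=big(mask(c,(45,120,60),(80,255,255),None)); print("green",*rect(ray2plane(c,b,.03)))
E
```

```text
hit True
down t 16.43 w 0.0575 gf 64.9 pos [ 0.4941 -0.3047  0.0132] F [0.1 0.4 9.7] q7 1.39
open t 16.74 w 0.0752 gf 0.0 pos [ 0.4938 -0.3045  0.0126] F [ 0.   1.  -0.3] q7 1.39
hover t 19.65 w 0.0601 gf 0.0 pos [0.6609 0.0994 0.15  ] F [ 0.6 -0.1  0.3] q7 0.19
hit False
closed t 21.42 w 0.0288 gf 60.0 pos [0.6611 0.1009 0.0087] F [-1.  -0.7  7.3] q7 0.17
lifted t 22.52 w 0.0288 gf 59.1 pos [0.6604 0.1007 0.1491] F [-0.5 -0.3 -0.8] q7 0.19
green [661.4 100.7] [29.4 47.2] 26.5
```

View pics/wwax.png

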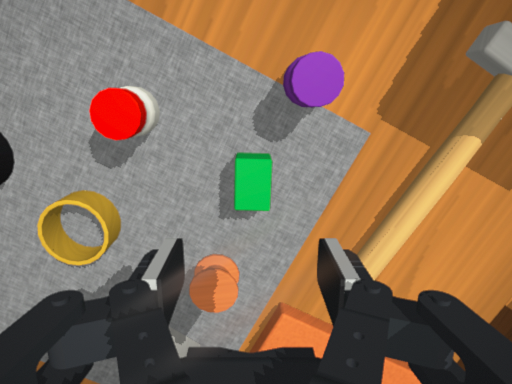

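The wrist view shows the green block at (253,182), aligned with the jaws. It's now held, so I'll place it, then look at the white tray from close by.

```bash
python3 - <<'E'
from m import *
place(.5676,-.3158,81.4,.0128,.050)
robot.servo_line([.5676,-.3158,.22],feed=.25)
c=capture("wrist"); cv2.imwrite("pics/w3.png",c["color"][...,::-1])
goto(.5406,.2765,.26,98.6)
c=capture("wrist"); cv2.imwrite("pics/w4.png",c["color"][...,::-1]); np.savez("w4.npz",**c)
b=big(mask(c,(0,0,150),(180,40,255))); print("white",*rect(ray2plane(c,b,.01)))
rep("")
E
```

```text
hit True
down t 25.49 w 0.029 gf 60.1 pos [ 0.5673 -0.3157  0.0127] F [-2.4  0.   8.1] q7 1.48
open t 25.83 w 0.0503 gf 0.0 pos [ 0.567  -0.3155  0.0121] F [0.7 0.3 0.2] q7 1.48
white [539.4 274. ] [150.8  85.1] 9.0
 t 29.53 w 0.0497 gf 0.0 pos [0.5411 0.2756 0.2599] F [ 0.3  0.5 -0.3] q7 0.88
```

View pics/w3.png

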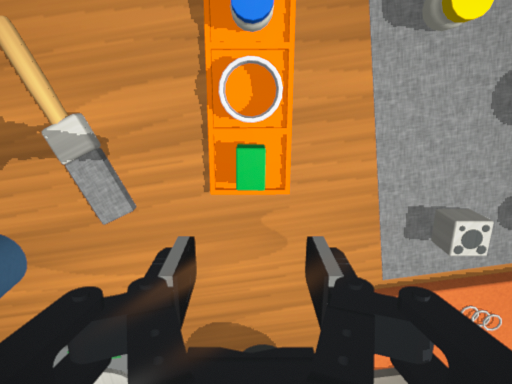

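View pics/w4.png

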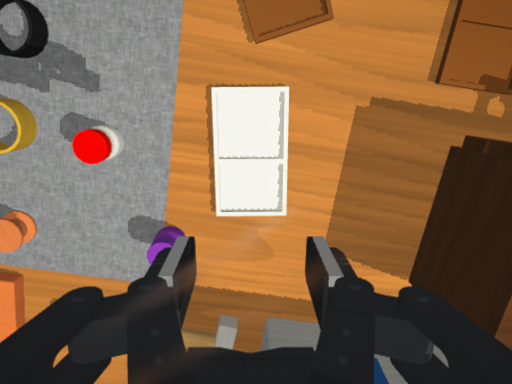

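The orange kit looks right: silver ring (251,89) and green block (251,167) are both on the floors of their pockets. The white tray's divider at (251,158) puts the large pocket on the near side. Next come the brass bangle and the red jar.

```bash
python3 - <<'E'
from m import *
pick(.5461,-.0059,45,.008,.080)
place(.5076,.2702,98.8,.0128,.075)
pick(.5504,.1060,45,.010,.070)
place(.5807,.2815,98.8,.0148,.060)
robot.servo_line([.5807,.2815,.24],feed=.2)
c=capture("wrist"); cv2.imwrite("pics/w5.png",c["color"][...,::-1])
robot.move_j([-1.31, 0.707, -0.028, 1.485, 0.022, 0.951, -0.075])
c=capture("top"); cv2.imwrite("pics/t5.png",cv2.resize(c["color"][125:240,175:400,::-1],None,fx=3.5,fy=3.5,interpolation=cv2.INTER_CUBIC)); rep("")
for n,lo,hi,roi,z in [("yellow",(20,120,100),(35,255,255),(300,200,328,225),.05),("black2",(0,0,0),(180,255,80),(262,198,294,226),.03),
 ("brass",(12,90,60),(30,255,255),(185,175,215,210),.034),("red",(0,150,80),(10,255,255),(180,150,215,185),.054)]:
    print(n,*rect(ray2plane(c,big(mask(c,lo,hi,roi)),z)))
E
```

```text
hover t 31.1 w 0.0802 gf 0.0 pos [ 0.5466 -0.0043  0.1504] F [-0.   0.7 -0. ] q7 0.42
hit False
closed t 32.79 w 0.0576 gf 61.7 pos [ 0.5463 -0.006   0.0089] F [-4.1  0.3 15.9] q7 0.34
lifted t 33.89 w 0.0569 gf 63.8 pos [ 0.5458 -0.0059  0.1494] F [ 0.9 -0.2 -0.8] q7 0.42
hit True
down t 36.36 w 0.0569 gf 64.9 pos [0.5074 0.2701 0.013 ] F [-1.3 -0.8 10.2] q7 0.6
open t 36.67 w 0.0751 gf 0.0 pos [0.5071 0.2699 0.0125] F [-0.1  0.  -0.9] q7 0.6
hover t 38.62 w 0.0698 gf 0.0 pos [0.5503 0.1063 0.15  ] F [ 0.1  0.7 -0.1] q7 0.24
hit False
closed t 40.35 w 0.037 gf 58.8 pos [0.5506 0.106  0.0108] F [-2.5 -1.2 13.4] q7 0.16
lifted t 41.43 w 0.0366 gf 60.0 pos [0.5501 0.1059 0.1493] F [-0.3  0.1  0.2] q7 0.23
hit True
down t 43.56 w 0.0371 gf 61.0 pos [0.5805 0.2814 0.0149] F [-1.3 -1.4  9.6] q7 0.73
open t 43.91 w 0.06 gf 0.0 pos [0.5802 0.2812 0.0142] F [-0.5  0.4  0. ] q7 0.73
 t 47.42 w 0.0603 gf 0.0 pos [0.172  0.5484 0.2308] F [ 0.1  0.7 -0.7] q7 -0.07
yellow [ 447.8 -110.2] [32.8 36.6] 88.7
black2 [439.2   8.6] [56.5 60.4] 89.6
brass [508. 272.] [57.1 57.9] 90.0
red [580.5 281.5] [34.4 30.1] 1.1
```

View pics/w5.png

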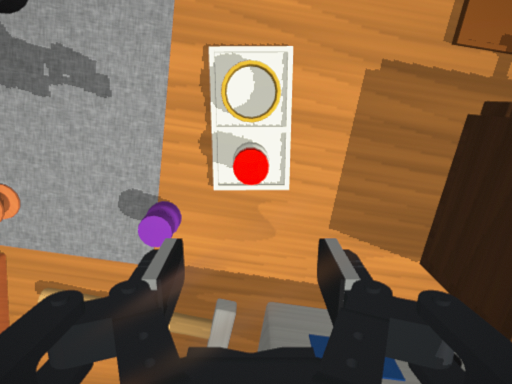

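View pics/t5.png

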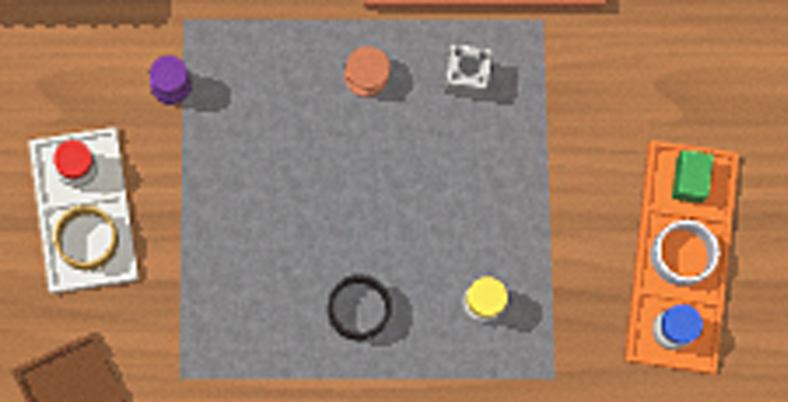

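The final views show all five items seated in their pockets: brass ring (251,91) and red jar (251,165) in the wrist view, and the orange kit complete in the top crop. The yellow jar and black bangle haven't moved, so I'm handing in.

```bash
python3 -c "
from bench import robot
print(robot.close_job())"
```

```text
the job is handed in; nothing more can be done
None
```

Both kits are made up and the job is handed in at about 47 s: the camera views showed all five items in their pockets and the yellow jar and black bangle unmoved, but hand-in returned no verdict.

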